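Blank off the leak tester and hold its test lever

TASK

Set the loose blanking plate into the rectangular recess of the leak tester, rib upwards, and press it down on the stiff rubber seal until it sits level and flush with the deck. Then, letting go of the plate, push the tester's sprung lever down from above to level, so that its pointer pin stands between the two pegs, hold it steady there for at least two seconds and finish still holding it: do not let it back up at the end. Do not press the lever before the plate is home, do not push it to its bottom stop, and leave the tools lying around where they are.

Things in the scene. Friction and masses are not known exactly. Their poses are not given: they have to be found in the camera images.
- tester: fixed leak tester: grey steel box 160 (x) x 240 (y) mm, deck 50 mm high (with a 6 mm high dial gauge). Origin: centre of its underside, z up. Recess in its +y half; sprung lever over its -y half, hinged toward +x (cheeks 104 mm high at local x 60, y -65), free end toward -x. An indicator plate with two pegs, 118 mm high, stands at local x -10, y -99 beside it
- recess (a point): centre of the rectangular recess in the tester's deck, at deck height (local x 0, y 55, z 50 mm of the tester; axes as the tester's). Opening 96 mm along the tester's x, 70 mm along its y, edges chamfered 3 mm. In it lies a black rubber seal frame, its top 5 mm below the deck at the start
- seal (a joint): how far the seal frame in the recess is pressed down, m: 0 at the start, 0.005 fully down. Moves only when pushed with about 9 N or more and stays where pressed (the plate's weight does not move it). At 0 the plate laid on it stands 5 mm proud of the deck; at 0.005 it is flush
- blank_plate: loose aluminium blanking plate 90 (its x) x 64 (its y) x 10 mm, about 0.18 kg, with an upright grip rib in the middle of its top: 40 mm long (x), 12 mm thick (y), top 34 mm above the underside. Origin: centre of the underside, z up. Starts flat on the bench, rib up. Fits the recess either way round, rib along the tester's x; flush = origin 10 mm below point recess
- test_lever (a joint): angle of the sprung lever, rad: 0 up at rest (free end 0.22 rad above level), 0.22 level (pointer pin midway between the pegs), 0.44 at its bottom stop; the pegs stand at about 0.16 and 0.28. A spring pushes it back up: about 3 N at the pad to start it, 7 N at level, 12 N at the stop
- lever_pad (a point): centre of the top of the black ribbed thumb pad (46 mm along the lever, 34 mm wide) at the lever's free end, 125 mm from the hinge axis, which runs along the tester's y through local x 60, z 90 mm. Pad top is about 125 mm above the bench at rest, 98 mm when level (then at local x -65, y -65), 71 mm at the stop
- vee_block: bystander: ground steel vee block 59x78x40 mm on the bench, origin under its centre
- spanner: bystander: flat combination spanner, 111x164x6 mm overall, on the bench
- brass_drift: bystander: round brass bar, 148 mm long, 16 mm thick, on the bench
- scraper: bystander: scraper with wooden handle, 194 mm long, 18 mm high, on the bench
Not all that is in view belongs to the job. What is shaped like the blank_plate but orange is not meant.

How it is judged:
By the outcome, as a careful person would: the job done as asked, in the order asked, and still so for the second after the job is handed in, while the arm keeps its last pose, push and grip.
It also fails if it takes over 54 s, if anything falls off the work surface, if the arm or the gripper's body presses on something with over 40 N, if the wrist force passes 120 N, or if a joint passes its speed limit or range.

ROBOT

A 6-joint arm with a two-finger parallel gripper is mounted at the origin on a cart in front of the work surface, level with it; the furniture and walls round the work are solid. World frame = base frame: x ahead of the robot, y to its left, z up, the work surface at z = 0. Lengths are in m, angles in rad, forces in N, time in s.
With the tool pointing down it reaches from about 0.25 to 0.725 m from the base axis. Payload 4 kg.
Tool frame: the origin (TCP) lies on the centre line of the jaws, within the pads' length; the fingertips stand 17 mm ahead of it and the grasp point (between the pads) lies 2 mm behind it; z points along the fingers, y is the line along which they close (so a half turn about z gives the same grasp; the last joint's range is limited). The gripper opens to 85 mm and grips with 20 to 120 N. Pads are 22 mm wide; open, the fingers measure 114 mm over their backs; the gripper's body (76 mm by 85 mm) begins 54 mm behind the grasp point. The pads swing forward as they close: fully open they stand 13 mm farther back than shut.
Start: joints at [-1.252, 0.241, 0.005, 1.335, 0, 1.571], TCP at [0.157, -0.475, 0.248] pointing down, gripper open.
Joint ranges: [-2.72, 2.72], [-1.05, 1.87], [-1.09, 1.28], [-1.99, 2.15], [-1.42, 1.44], [-3.14, 3.14]. Speed limits (rad/s): [2.79, 2.79, 3.14, 3.14, 3.14, 3.14].

INTERFACE

Orientations are given as a unit quaternion [x, y, z, w].
In Python, from workcell import get_obs, imaging, order gives the robot as it stands.
- The arm moves only by the tool apply_moves, never from a script. Its argument "targets" is a list that holds one entry, the list of rows, each a list of 5 numbers: the shift along the world's x, y, z in units of 40 mm (1.0 is 40 mm), then the turn about the world's z in degrees, then the gripper command: -1 is shut, 1 is fully open, values between are in proportion. In form: [[[dx, dy, dz, turn, fingers], ...]]. A call has 1 to 8 rows; each row shifts and turns the commanded pose from where the row before left it; what a row does not reach is not made up. A row lasts 1/12 s, in which the tool goes at most 41.7 mm and 7.16 degrees, less where a joint would pass 70% of its speed; a pose out of reach is approached as far as the arm can. A call is refused whole if a number of a shift passes 1 or a number of a turn 7.16, either way. A call with a gripper value outside its range is refused whole. The fingers move at their own pace and stop on an object; the grip force is fixed at half the most. Time passes only in rows, so rows that do not move let the fingers close. It gives the time, the measured TCP pose, the force, the opening and the grip force at its end, in the units of the state.
- get_obs(): the state, without advancing time (a new reading comes with each control period).
- imaging.camera(name): name is "side" or "top"; returns (picture, depth): 420x560x3 uint8, blue, green, red; 420x560 float32, m along the optical axis (not along the pixel's ray), 0 where there is no reading.
- imaging.get_calibration(name): a dict with "camera_matrix" (3x3 intrinsics, pixels), "k1" (the pictures are not rectified: a ray, as slopes to the right and down, at radius r is drawn at 1 + k1 r^2 times it, then the intrinsics apply), "eye" and "rotation" of the camera in the world. Camera axes: x right, y down, z forward; pixel columns grow to the right and rows downward; lengths in m; the calibration is good to about 2 mm. A picture is of the moment at which its call begins. get_calibration takes no time and is no camera call.
- order.job_done(): hands the job in; it is judged then, once.
The state is a dict: "clock": time; "joint_pos": joint angles; "joint_vel": joint speeds; "tau": joint torques, N m; "eef_pos": TCP position; "tool_rot": TCP orientation; "ft_force": force on the tool from outside, world axes, zero at the start; "ft_torque": the same for the moment, N m; "grip_width": finger opening in m; "grasp_force": force on a finger pad.
Only numpy, scipy, OpenCV 4.12 (cv2) and the standard library are available. Lean on these libraries where they do the work, as an engineer would, in place of code of your own. Each camera call takes 0.05 s, during which the arm holds its last target. There are 200 camera calls.

## Working session

There is one attempt and no reset: what is moved stays moved. The work goes in short steps, Python scripts to look and compute and a tool call to move; the robot and the scene stay as the last step left them, time stands still between calls to the robot, and variables do not carry over. Pictures are saved under pics/ and viewed, at most 10 in all, crops included, and the job is handed in when it is done.

Besides the shell and the picture viewer there is one more tool, called after "Request:" as name(argument=value, ...), one argument or row to a line, values as JSON. apply_moves: Moves the arm, as the interface text tells. Its arguments: {"type":"object","properties":{"targets":{"type":"array","items":{"type":"array","items":{"type":"array","items":{"type":"number"}}}}},"required":["targets"]}

```bash
mkdir -p pics
cat > h.py <<'E'
import numpy as np, cv2
from workcell import get_obs, imaging, order
def cal(n):
    c=imaging.get_calibration(n); return np.array(c["camera_matrix"]),float(c["k1"]),np.array(c["eye"]),np.array(c["rotation"])
def ray(n,uv):
    K,k1,e,R=cal(n); uv=np.atleast_2d(np.array(uv,float))
    d=np.c_[(uv[:,0]-K[0,2])/K[0,0],(uv[:,1]-K[1,2])/K[1,1]]; s=d.copy()
    for _ in range(10): s=d/(1+k1*(s**2).sum(1,keepdims=True))
    return e,np.c_[s,np.ones(len(s))],R
def on_plane(n,uv,z):
    e,s,R=ray(n,uv); w=s@R.T; return e+w*((z-e[2])/w[:,2])[:,None]
def by_depth(n,uv,D):
    e,s,R=ray(n,uv); uv=np.atleast_2d(uv).astype(int); return e+(s*D[uv[:,1],uv[:,0]][:,None])@R.T
def proj(n,P):
    K,k1,e,R=cal(n); c=(np.atleast_2d(P)-e)@R; s=c[:,:2]/c[:,2:]; s=s*(1+k1*(s**2).sum(1,keepdims=True)); return s*[K[0,0],K[1,1]]+K[:2,2]
def tri(n1,a,n2,b):
    e1,s1,R1=ray(n1,a);e2,s2,R2=ray(n2,b);d1=(R1@s1[0]);d2=(R2@s2[0])
    t=np.linalg.lstsq(np.c_[d1,-d2],e2-e1,rcond=None)[0];p=e1+d1*t[0];q=e2+d2*t[1];return (p+q)/2,np.linalg.norm(p-q)
E
python3 - <<'E'
from h import *
for n in("top","side"):
    im,D=imaging.camera(n);cv2.imwrite(f"pics/{n}0.png",im);np.save(f"{n}0.npy",D)
    c=cal(n);print(n,c[2],c[3].round(3).tolist(),c[0].tolist(),c[1])
print(get_obs())
E
```

```text
top [ 0.44599842 -0.03232058  1.42456581] [-0.705, 0.708, -0.034, 0.024] [[439.85758797785263, 0.0, 282.4080150242658], [0.0, 439.85758797785263, 204.07957684792396], [0.0, 0.0, 1.0]] -0.04851888782160926
side [ 0.10563669 -1.09774471  0.99112618] [0.879, -0.167, 0.094, -0.437] [[405.63918621186224, 0.0, 278.4861831113277], [0.0, 405.63918621186224, 208.58002483962525], [0.0, 0.0, 1.0]] 0.008740762047859766
{'clock': 0.1, 'joint_pos': array([-1.25203450e+00,  2.41355645e-01,  3.85571340e-03,  1.33521639e+00,
        1.06658969e-06,  1.57079952e+00]), 'joint_vel': array([-0.00187181, -0.00041219,  0.00109692, -0.00076116,  0.00200353,
       -0.00018853]), 'tau': array([ 4.15376944e-04, -3.73137689e+01,  2.53009772e+01,  1.08081358e-02,
        3.01683338e-05, -4.38406815e-06]), 'eef_pos': array([ 0.15652609, -0.47429777,  0.24749173]), 'tool_rot': array([ 9.87325524e-01,  1.58705348e-01, -1.51832950e-04, -9.47912475e-04]), 'ft_force': array([-0.85860785, -0.88772372, -0.07373037]), 'ft_torque': array([0.02153144, 0.00453685, 0.00849194]), 'grasp_force': 0.0, 'grip_width': 0.08534473341412446}
```

View pics/top0.png

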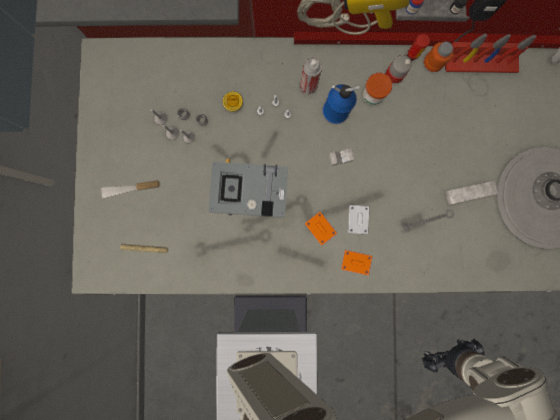

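View pics/side0.png

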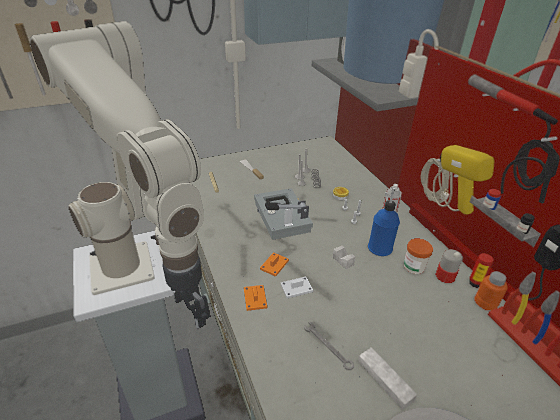

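The top view shows the tester at (248,190), with its recess at (232,188), lever pad at (267,208) and cheeks at (270,171). Three things are plate-shaped: the grey-white plate at (358,220), and orange ones at (320,228) and (357,263). The grey-white one is aluminium and not orange, so it is the one meant. I'll confirm it in a crop.

```bash
sed -i 's/,np.array(c\["rotation"\])$/,Rot(c["rotation"])/; 2a from scipy.spatial.transform import Rotation\ndef Rot(q):\n    q=np.array(q); return q if q.shape==(3,3) else Rotation.from_quat(q).as_matrix()' h.py
python3 - <<'E'
from h import *
im=cv2.imread("pics/top0.png");D=np.load("top0.npy");si=cv2.imread("pics/side0.png");DS=np.load("side0.npy")
cr=cv2.resize(im[150:290,195:395],None,fx=4,fy=4,interpolation=cv2.INTER_CUBIC);cv2.imwrite("pics/crop0.png",cr)
def rect(n,im,D,win,lo,hi,zs):
    x0,y0,x1,y1=win; m=np.zeros(im.shape[:2],np.uint8)
    hsv=cv2.cvtColor(im,cv2.COLOR_BGR2HSV); m[y0:y1,x0:x1]=cv2.inRange(hsv,lo,hi)[y0:y1,x0:x1]
    c=max(cv2.findContours(m,0,1)[0],key=cv2.contourArea)
    ys,xs=np.nonzero(cv2.drawContours(np.zeros_like(m),[c],-1,255,-1)); P=by_depth(n,np.c_[xs,ys],D)
    print(n,len(xs),"px c",xs.mean(),ys.mean(),"z pct",np.percentile(P[:,2],[5,50,95,99]).round(4))
    W=on_plane(n,c[:,0,:],zs); r=cv2.minAreaRect((W[:,:2]*1000).astype(np.float32));print(" rect mm",r)
rect("top",im,D,(340,200,378,240),(0,0,165),(180,40,255),.01)
rect("side",si,DS,(275,270,320,302),(0,0,165),(180,40,255),.01)
rect("top",im,D,(200,155,295,222),(85,20,60),(125,255,200),.05)
for u in[(215,200),(284,180),(250,190),(230,188),(267,208)]:print(u,by_depth("top",[u],D).round(4))
E
```

```text
top 500 px c 358.118 219.284 z pct [0.0049 0.0104 0.0329 0.0362]
 rect mm ((512.3594360351562, -297.40264892578125), (63.169090270996094, 87.94889068603516), 86.60706329345703)
side 409 px c 296.20537897310516 286.0464547677262 z pct [0.0079 0.0123 0.0348 0.0374]
 rect mm ((512.2468872070312, -297.81146240234375), (63.567710876464844, 90.13469696044922), 85.9829330444336)
top 1 px c 233.0 188.0 z pct [0.0246 0.0246 0.0246 0.0246]
 rect mm ((610.3684692382812, 103.13128662109375), (0.0, 0.0), 0.0)
(215, 200) [[0.5726 0.1593 0.0503]]
(284, 180) [[ 0.6356 -0.0573  0.0486]]
(250, 190) [[0.6036 0.0495 0.053 ]]
(230, 188) [[0.6124 0.1143 0.0334]]
(267, 208) [[ 0.5414 -0.0052  0.1266]]
```

View pics/crop0.png

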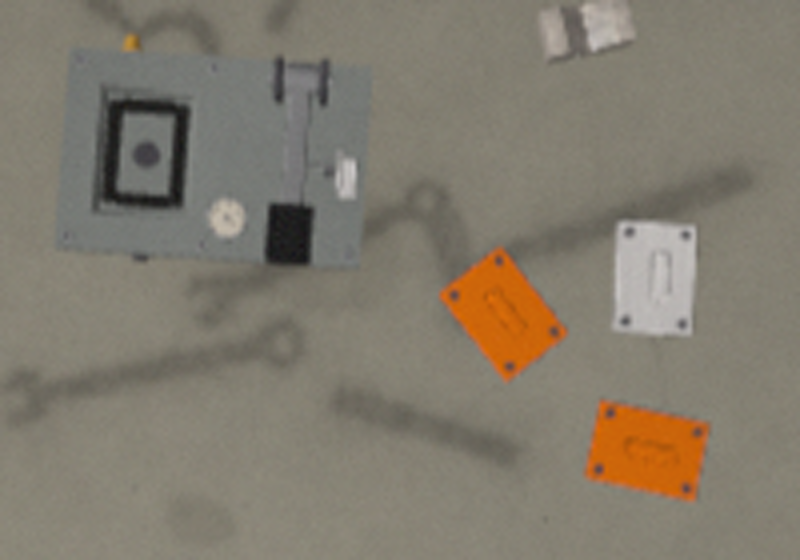

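The crop confirms the grey-white plate with its rib along its long side, at about crop (655,277). The tester's deck corners are at about (75,50), (372,66), (357,268) and (55,246) in the crop. Next I'll measure the tester's pose.

Run:
```python
from h import *
im=cv2.imread("pics/top0.png");si=cv2.imread("pics/side0.png")
q=im[196:200,216:222].reshape(-1,3).mean(0);print("deck bgr",q,im[270:280,240:250].reshape(-1,3).mean(0), "side",si[224,285],si[250,260])
m=np.zeros(im.shape[:2],np.uint8);d=(im[...,0].astype(int)-im[...,2])
w=np.s_[155:222,203:296]; m[w]=((d>0)*255)[w]
m=cv2.morphologyEx(m,cv2.MORPH_CLOSE,np.ones((5,5)));m=cv2.morphologyEx(m,cv2.MORPH_OPEN,np.ones((9,9)))
c=max(cv2.findContours(m,0,1)[0],key=cv2.contourArea)
r=cv2.minAreaRect((on_plane("top",c[:,0],.05)[:,:2]*1000).astype(np.float32));print("deck",r)
C=np.array([(75,50),(372,66),(357,268),(55,246)])/4.+[195,150]-.4
P=on_plane("top",C,.05);print("corners",P.round(4).tolist(),P.mean(0))
# seal black & pad black
g=im.max(2)
for nm,win,z in(("seal",(218,170,245,206),.045),("pad",(258,198,276,219),.125)):
    x0,y0,x1,y1=win;mm=np.zeros_like(m);mm[y0:y1,x0:x1]=(g[y0:y1,x0:x1]<45)*255
    c=max(cv2.findContours(mm,0,1)[0],key=cv2.contourArea);r=cv2.minAreaRect((on_plane("top",c[:,0],z)[:,:2]*1000).astype(np.float32));print(nm,r)
    D=np.load("top0.npy");ys,xs=np.nonzero(mm);print(np.median(by_depth("top",np.c_[xs,ys],D)[:,2]))
```

```text
deck bgr [81.125      84.33333333 83.        ] [114.16 127.33 131.79] side [193 192 191] [135 141 143]
deck ((569.1671142578125, -2.1048583984375), (53.30411911010742, 75.58554077148438), 89.86527252197266)
corners [[0.6929, 0.1657, 0.05], [0.6796, -0.0688, 0.05], [0.5199, -0.0563, 0.05], [0.5378, 0.1799, 0.05]] [0.60757641 0.05510498 0.05      ]
seal ((611.9530639648438, 110.60214233398438), (60.15022277832031, 80.33146667480469), 86.41242980957031)
0.04438085271531789
pad ((540.9359130859375, -4.166563034057617), (29.030502319335938, 40.93509292602539), 85.14836120605469)
0.12544874460852062
```

Run:
```python
from h import *
si=cv2.imread("pics/side0.png");cv2.imwrite("pics/crop1.png",cv2.resize(si[180:310,225:345],None,fx=5,fy=4.6,interpolation=cv2.INTER_CUBIC))
```

```text
(no output)
```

View pics/crop1.png

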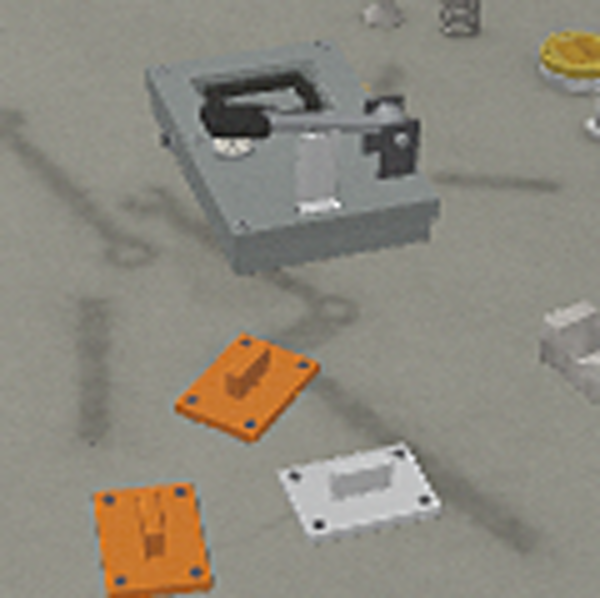

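The side crop agrees with the top view: the plate is at crop (360,487), and the tester's recess is behind the lever. The two-view plate centres match within 1 mm: (0.512,-0.298), yaw about -4°. The recess is at (0.612,0.110), tester yaw about -4.3°, and the pad at (0.541,-0.005,0.125). Moving now.

Request:
apply_moves(
  targets=[
    [[0.74, 0.37, -0.2, -2, 0], [0.74, 0.37, -0.2, -2, 0], [0.74, 0.37, -0.2, -2, 0], [0.74, 0.37, -0.2, -2, 0], [0.74, 0.37, -0.2, -2, 0], [0.74, 0.37, -0.2, -2, 0], [0.74, 0.37, -0.2, -2, 0], [0.74, 0.37, -0.2, -2, 0]],
  ],
)

```text
clock: 0.77
eef_pos: [0.3946, -0.3552, 0.1835]
tool_rot: [1.0, 0.019, -0.0, -0.0]
ft_force: [0.2, -0.7, -0.9]
grip_width: 0.0425
grasp_force: 0.0
```

Request:
apply_moves(
  targets=[
    [[0.74, 0.37, -0.2, -2, 0], [0.74, 0.37, -0.2, -2, 0], [0.74, 0.37, -0.2, -2, 0], [0.74, 0.37, -0.2, 0, 0], [0, 0, 0, 0, 0], [0, 0, 0, 0, 0]],
  ],
)

```text
clock: 1.27
eef_pos: [0.5125, -0.2956, 0.1506]
tool_rot: [1.0, -0.031, -0.001, -0.001]
ft_force: [-0.5, 0.4, -0.2]
grip_width: 0.0425
grasp_force: 0.0
```

Request:
apply_moves(
  targets=[
    [[0, -0.05, -0.7, 0, 0], [0, 0, -0.7, 0, 0], [0, 0, -0.7, 0, 0], [0, 0, -0.5, 0, 0], [0, 0, -0.25, 0, 0], [0, 0, -0.15, 0, 0], [0, 0, 0, 0, 0], [0, 0, 0, 0, 0]],
  ],
)

```text
clock: 1.93
eef_pos: [0.5122, -0.3, 0.0334]
tool_rot: [0.999, -0.033, 0.001, 0.0]
ft_force: [0.0, -0.3, -0.0]
grip_width: 0.0429
grasp_force: 0.0
```

Run:
```python
from h import *
o=get_obs();print(o["eef_pos"],o["ft_force"])
si,D=imaging.camera("side");u=proj("side",[[.512,-.298,.03]])[0].astype(int);print(u)
cv2.imwrite("pics/s1.png",cv2.resize(si[u[1]-60:u[1]+40,u[0]-65:u[0]+65],None,fx=5,fy=5,interpolation=cv2.INTER_CUBIC))
```

```text
[ 0.51221057 -0.29996135  0.03335487] [ 0.00586478 -0.30494447 -0.04351333]
[296 281]
```

View pics/s1.png

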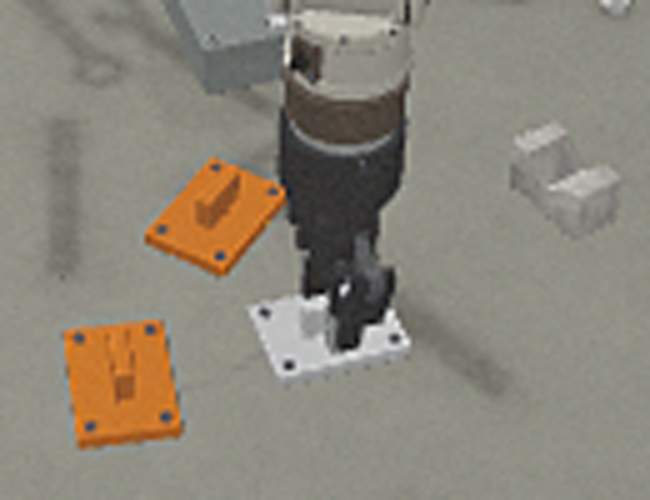

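The fingers straddle the rib (crop about (335,315)) and nothing is touching. I'll lower 4 mm and close.

Request:
apply_moves(
  targets=[
    [[0, 0.05, -0.1, 0, 0], [0, 0, 0, 0, 0], [0, 0, 0, 0, -1], [0, 0, 0, 0, -1], [0, 0, 0, 0, -1], [0, 0, 0, 0, -1], [0, 0, 0, 0, -1], [0, 0, 0, 0, -1]],
  ],
)

```text
clock: 2.65
eef_pos: [0.5123, -0.2974, 0.0289]
tool_rot: [0.999, -0.033, 0.0, 0.0]
ft_force: [-0.7, 0.8, 3.5]
grip_width: 0.0111
grasp_force: 62.2
```

Request:
apply_moves(
  targets=[
    [[0, 0, 0.3, 0, -1], [0, 0, 0.6, 0, -1], [0, 0, 0.8, 0, -1], [0, 0, 0.9, 0, -1], [0, 0, 0.9, 0, -1], [0, 0, 0.8, 0, -1], [0, 0, 0, 0, -1]],
  ],
)

```text
clock: 3.23
eef_pos: [0.5151, -0.2991, 0.2077]
tool_rot: [0.999, -0.033, 0.006, 0.003]
ft_force: [0.7, -1.1, -0.8]
grip_width: 0.0113
grasp_force: 61.4
```

Request:
apply_moves(
  targets=[
    [[0.1, 0.4, 0, -0.5, -1], [0.2, 0.8, 0, 0, -1], [0.2, 0.8, 0, 0, -1], [0.2, 0.8, 0, 0, -1], [0.2, 0.8, 0, 0, -1], [0.2, 0.8, 0, 0, -1], [0.2, 0.8, 0, 0, -1], [0.2, 0.8, 0, 0, -1]],
  ],
)

```text
clock: 3.9
eef_pos: [0.5714, -0.0556, 0.1989]
tool_rot: [0.999, -0.037, -0.001, -0.0]
ft_force: [0.9, 0.6, -1.6]
grip_width: 0.0106
grasp_force: 61.3
```

Request:
apply_moves(
  targets=[
    [[0.2, 0.8, 0, 0, -1], [0.2, 0.8, 0, 0, -1], [0.2, 0.8, 0, 0, -1], [0.2, 0.8, 0, 0, -1], [0.2, 0.6, 0, 0, -1], [0.1, 0.4, 0, 0, -1], [0, 0, 0, 0, -1], [0, 0, 0, 0, -1]],
  ],
)

```text
clock: 4.57
eef_pos: [0.6153, 0.0406, 0.1996]
tool_rot: [0.999, 0.021, -0.002, -0.027]
ft_force: [0.4, -0.4, -2.5]
grip_width: 0.0108
grasp_force: 61.4
```

Run:
```python
from h import *
o=get_obs();print(o["joint_pos"].round(3),o["joint_vel"].round(3),o["tau"].round(2),o["ft_force"],o["ft_torque"],Rotation.from_quat(o["tool_rot"]).as_matrix().round(3))
im,D=imaging.camera("side");cv2.imwrite("pics/s2.png",im)
```

```text
[0.041 0.498 0.253 1.328 0.055 3.141] [-0.017 -0.015 -0.015  0.001 -0.003  0.001] [  0.69 -49.96  26.13  -0.08   0.29  -0.  ] [ 0.36549374 -0.35438496 -2.49627117] [-0.11509424 -0.03767886  0.00822962] [[ 0.999  0.041 -0.004]
 [ 0.042 -0.998  0.054]
 [-0.002 -0.055 -0.999]]
```

View pics/s2.png

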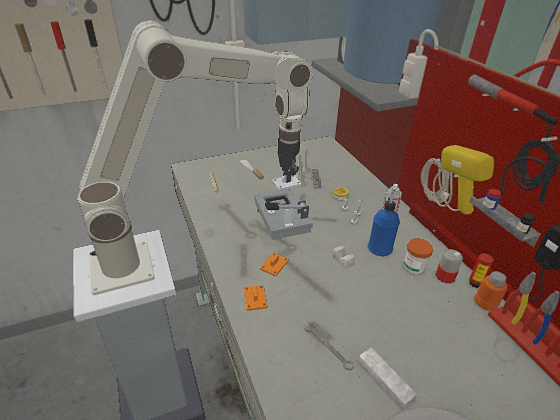

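Joint 6 has reached its range limit (3.14). The picture shows the plate held above the tester at (290,182). I'll turn the plate half round at this height, since it fits either way.

Request:
apply_moves(
  targets=[
    [[0, 0, 0, 7, -1], [0, 0, 0, 7, -1], [0, 0, 0, 7, -1], [0, 0, 0, 7, -1], [0, 0, 0, 7, -1], [0, 0, 0, 7, -1], [0, 0, 0, 7, -1], [0, 0, 0, 7, -1]],
  ],
)

```text
clock: 5.28
eef_pos: [0.615, 0.0396, 0.2004]
tool_rot: [0.872, 0.489, -0.014, -0.024]
ft_force: [-0.7, 0.3, -2.0]
grip_width: 0.0106
grasp_force: 61.3
```

Request:
apply_moves(
  targets=[
    [[0, 0, 0, 7, -1], [0, 0, 0, 7, -1], [0, 0, 0, 7, -1], [0, 0, 0, 7, -1], [0, 0, 0, 7, -1], [0, 0, 0, 7, -1], [0, 0, 0, 7, -1], [0, 0, 0, 7, -1]],
  ],
)

```text
clock: 5.95
eef_pos: [0.615, 0.0397, 0.2004]
tool_rot: [0.54, 0.841, -0.024, -0.015]
ft_force: [-0.5, -0.7, -1.1]
grip_width: 0.0106
grasp_force: 61.3
```

Request:
apply_moves(
  targets=[
    [[0, 0, 0, 7, -1], [0, 0, 0, 7, -1], [0, 0, 0, 7, -1], [0, 0, 0, 7, -1], [0, 0, 0, 7, -1], [0, 0, 0, 7, -1], [0, 0, 0, 0, -1], [0, 0, 0, 0, -1]],
  ],
)

```text
clock: 6.62
eef_pos: [0.615, 0.0401, 0.2005]
tool_rot: [0.207, 0.978, -0.027, -0.005]
ft_force: [0.5, -0.9, -2.0]
grip_width: 0.0111
grasp_force: 61.3
```

Request:
apply_moves(
  targets=[
    [[-0.03, 0.44, 0, 5, -1], [-0.03, 0.44, 0, 5, -1], [-0.02, 0.44, 0, 5, -1], [0, 0.44, 0, 4.6, -1], [0, 0, 0, 0, -1], [0, 0, 0, 0, -1]],
  ],
)

```text
clock: 7.12
eef_pos: [0.612, 0.1118, 0.2003]
tool_rot: [0.036, 0.999, -0.028, -0.001]
ft_force: [-0.9, -0.6, -2.0]
grip_width: 0.0105
grasp_force: 61.4
```

```bash
cat > st.py <<'E'
from h import *
o=get_obs();R=Rotation.from_quat(o["tool_rot"]).as_matrix()
print(o["clock"],o["eef_pos"].round(4),"q",o["joint_pos"].round(3),"F",o["ft_force"].round(1),"yaw",np.degrees(np.arctan2(R[1,0],R[0,0])).round(2),"z",R[:,2].round(4),"w",o["grip_width"])
E
python3 st.py
```

```text
7.1167 [0.612  0.1118 0.2003] q [ 0.205  0.519  0.29   1.356 -0.054  0.277] F [-0.9 -0.6 -2. ] yaw 175.9 z [-0.0035 -0.0556 -0.9984] w 0.010492569137349363
```

The tool carries a 3° tilt over from the limit, but yaw and position are right. The loose plate will settle flat when I release it, so I'll lower to just above the recess and look.

Request:
apply_moves(
  targets=[
    [[0, 0, -0.7, 0, -1], [0, 0, -0.7, 0, -1], [0, 0, -0.7, 0, -1], [0, 0, -0.5, 0, -1], [0, 0, -0.25, 0, -1], [0, 0, 0, 0, -1], [0, 0, 0, 0, -1]],
  ],
)

```text
clock: 7.7
eef_pos: [0.6124, 0.1107, 0.0865]
tool_rot: [0.036, 0.999, -0.028, -0.001]
ft_force: [0.6, 0.0, -1.1]
grip_width: 0.0108
grasp_force: 61.4
```

```bash
python3 st.py
python3 - <<'E'
from h import *
o=get_obs()
si,D=imaging.camera("side");u=proj("side",[[.612,.11,.05]])[0].astype(int);print(u)
c=np.array([[-48,-35],[48,-35],[48,35],[-48,35]])/1e3;a=np.radians(-4.3);R=np.array([[np.cos(a),-np.sin(a)],[np.sin(a),np.cos(a)]])
P=np.c_[c@R.T+[.6118,.1103],[.05]*4]
b=cv2.resize(si[u[1]-40:u[1]+40,u[0]-50:u[0]+50],None,fx=7,fy=7,interpolation=cv2.INTER_CUBIC)
q=((proj("side",P)-u+[50,40]+.5)*7).astype(np.int32)
for p in q: cv2.circle(b,tuple(map(int,p)),3,(0,0,255),-1)
cv2.imwrite("pics/s3.png",b)
E
```

```text
7.7 [0.6124 0.1107 0.0865] q [ 0.203  0.597  0.115  1.103 -0.054  0.276] F [ 0.6  0.  -1.1] yaw 175.89 z [-0.0037 -0.0554 -0.9985] w 0.010837340834019544
[277 199]
```

View pics/s3.png

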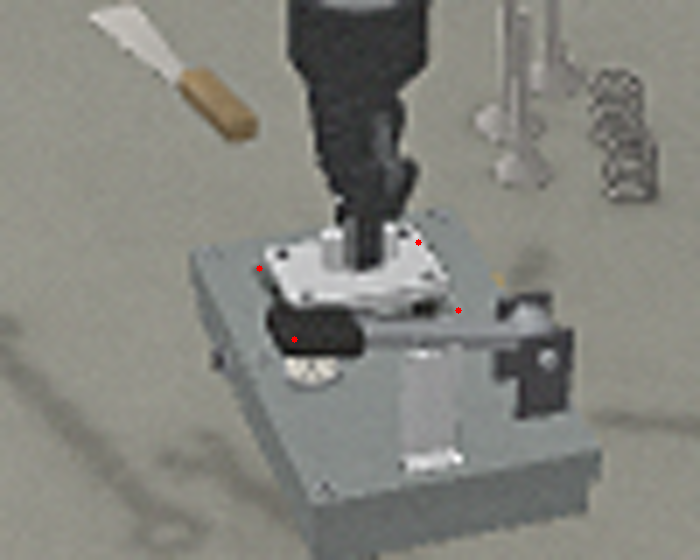

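The plate is held straight over the recess (crop (355,270)), and the computed recess corners surround it. I'll lower gently onto the seal.

Request:
apply_moves(
  targets=[
    [[0, 0.03, -0.1, 0, -1], [0, 0, -0.1, 0, -1], [0, 0, -0.04, 0, -1], [0, 0, 0, 0, -1], [0, 0, 0, 0, -1]],
  ],
)

```text
clock: 8.17
eef_pos: [0.6122, 0.1128, 0.0769]
tool_rot: [0.035, 0.999, -0.028, -0.001]
ft_force: [0.3, -0.7, -1.8]
grip_width: 0.0108
grasp_force: 61.3
```

Request:
apply_moves(
  targets=[
    [[0, -0.02, -0.05, 0, -1], [0, 0, -0.05, 0, -1], [0, 0, 0, 0, -1], [0, 0, 0, 0, -1]],
  ],
)

```text
clock: 8.5
eef_pos: [0.6127, 0.1122, 0.0738]
tool_rot: [0.035, 0.999, -0.027, 0.0]
ft_force: [-1.5, 0.5, 5.5]
grip_width: 0.0108
grasp_force: 62.2
```

Request:
apply_moves(
  targets=[
    [[0, 0, 0.02, 0, 0], [0, 0, 0, 0, 0], [0, 0, 0, 0, 0], [0, 0, 0, 0, 0], [0, 0, 0.3, 0, 0], [0, 0, 0.5, 0, 0], [0, 0, 0.3, 0, 0], [0, 0, 0, 0, 0]],
  ],
)

```text
clock: 9.17
eef_pos: [0.6142, 0.1122, 0.1205]
tool_rot: [0.035, 0.999, -0.027, 0.002]
ft_force: [-0.2, 0.2, 1.5]
grip_width: 0.0429
grasp_force: 0.0
```

Request:
apply_moves(
  targets=[
    [[0, 0, 0, 0, -1], [0, 0, 0, 0, -1], [0, 0, 0, 0, -1], [0, 0, 0, 0, -1], [0, 0, 0, 0, -1], [0, 0, 0, 0, -1]],
  ],
)

```text
clock: 9.67
eef_pos: [0.6119, 0.1118, 0.1169]
tool_rot: [0.035, 0.999, -0.028, -0.001]
ft_force: [-0.1, 0.2, -0.3]
grip_width: 0.0003
grasp_force: 0.0
```

```bash
python3 st.py
python3 - <<'E'
from h import *
si,D=imaging.camera("side");u=proj("side",[[.612,.11,.05]])[0].astype(int);np.save("D4.npy",D);cv2.imwrite("pics/s4full.png",si)
# plate top: bright pixels
g=si[u[1]-25:u[1]+20,u[0]-35:u[0]+35];m=(g.min(2)>165);ys,xs=np.nonzero(m);P=by_depth("side",np.c_[xs+u[0]-35,ys+u[1]-25],D)
k=(abs(P[:,0]-.612)<.06)&(abs(P[:,1]-.11)<.045)&(P[:,2]<.07);P=P[k];print(k.sum(),P.min(0),P.max(0))
A=np.c_[P[:,:2]-[.612,.11],np.ones(len(P))];print("plane sx,sy,z",np.linalg.lstsq(A,P[:,2],rcond=None)[0])
cv2.imwrite("pics/s4.png",cv2.resize(si[u[1]-40:u[1]+40,u[0]-50:u[0]+50],None,fx=7,fy=7,interpolation=cv2.INTER_CUBIC))
E
```

```text
9.6667 [0.6119 0.1118 0.1169] q [ 0.205  0.572  0.154  1.169 -0.053  0.275] F [-0.1  0.2 -0.3] yaw 176.01 z [-0.0044 -0.0554 -0.9985] w 0.00032910366824236793
114 [0.56548771 0.0746972  0.04865936] [0.65277224 0.15431482 0.05915677]
plane sx,sy,z [-0.0106286  -0.05156272  0.05418099]
```

View pics/s4.png

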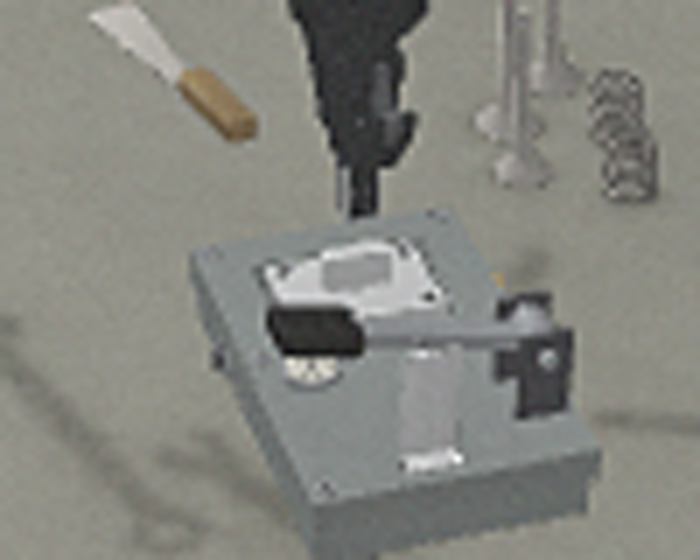

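The plate has dropped into the recess (crop (350,280)) and stands slightly proud, with the -y side a little high. I'll press on the rib top with closed fingertips.

Request:
apply_moves(
  targets=[
    [[0, -0.05, -0.2, 0, -1], [0, 0, -0.2, 0, -1], [0, 0, -0.06, 0, -1], [0, 0, -0.04, 0, -1], [0, 0, -0.03, 0, -1], [0, 0, 0, 0, -1]],
  ],
)

```text
clock: 10.22
eef_pos: [0.612, 0.1099, 0.0959]
tool_rot: [0.035, 0.999, -0.028, -0.001]
ft_force: [0.1, 0.5, -0.3]
grip_width: 0.0001
grasp_force: 0.0
```

Request:
apply_moves(
  targets=[
    [[0, 0, -0.03, 0, -1], [0, 0, -0.03, 0, -1], [0, 0, 0, 0, -1]],
  ],
)

```text
clock: 10.47
eef_pos: [0.6126, 0.11, 0.0945]
tool_rot: [0.035, 0.999, -0.027, -0.0]
ft_force: [-0.5, -0.2, 2.0]
grip_width: -0.0004
grasp_force: 0.8
```

Contact. I'll press on in small steps.

Request:
apply_moves(
  targets=[
    [[0, 0, -0.03, 0, -1], [0, 0, -0.03, 0, -1], [0, 0, 0, 0, -1]],
  ],
)

```text
clock: 10.72
eef_pos: [0.6126, 0.11, 0.0928]
tool_rot: [0.035, 0.999, -0.027, 0.0]
ft_force: [-1.8, -0.2, 5.4]
grip_width: -0.0
grasp_force: 2.6
```

Request:
apply_moves(
  targets=[
    [[0, 0, -0.03, 0, -1], [0, 0, -0.03, 0, -1], [0, 0, 0, 0, -1]],
  ],
)

```text
clock: 10.97
eef_pos: [0.6127, 0.1101, 0.0912]
tool_rot: [0.035, 0.999, -0.027, 0.0]
ft_force: [-3.5, -0.1, 8.9]
grip_width: -0.0003
grasp_force: 4.5
```

Request:
apply_moves(
  targets=[
    [[0, 0, -0.03, 0, -1], [0, 0, -0.03, 0, -1], [0, 0, 0, 0, -1]],
  ],
)

```text
clock: 11.22
eef_pos: [0.6128, 0.1101, 0.091]
tool_rot: [0.035, 0.999, -0.027, 0.001]
ft_force: [-7.3, 0.4, 19.1]
grip_width: 0.0
grasp_force: 9.5
```

Request:
apply_moves(
  targets=[
    [[0, 0, -0.03, 0, -1], [0, 0, -0.03, 0, -1], [0, 0, 0, 0, -1]],
  ],
)

```text
clock: 11.47
eef_pos: [0.6129, 0.1102, 0.0908]
tool_rot: [0.035, 0.999, -0.027, 0.002]
ft_force: [-10.7, -1.3, 28.6]
grip_width: -0.0001
grasp_force: 14.5
```

It stopped hard at the expected flush height (TCP 0.091). Retreating, then I'll check it.

Request:
apply_moves(
  targets=[
    [[0, 0, 0.3, 0, -1], [0, 0, 0.6, 0, -1], [0, 0, 0.8, 0, -1], [0, 0, 0.6, 0, -1], [-0.4, -0.7, 0, 0, -1], [-0.5, -0.8, 0, 0, -1], [-0.5, -0.8, 0, 0, -1], [0, 0, 0, 0, -1]],
  ],
)

```text
clock: 12.13
eef_pos: [0.5518, 0.0133, 0.176]
tool_rot: [0.037, 0.999, -0.029, -0.003]
ft_force: [-1.2, 0.9, -1.0]
grip_width: 0.0001
grasp_force: 0.0
```

```bash
python3 st.py
python3 - <<'E'
from h import *
si,D=imaging.camera("side");to,DT=imaging.camera("top");u=proj("side",[[.612,.11,.05]])[0].astype(int);v=proj("top",[[.612,.09,.05]])[0].astype(int)
for n,im,d in(("side",si,D),("top",to,DT)):
    a=np.radians(-4.3);R=np.array([[np.cos(a),-np.sin(a)],[np.sin(a),np.cos(a)]])
    def reg(xs,ys,ex=True):
        X,Y=np.meshgrid(xs,ys);Q=np.c_[X.ravel(),Y.ravel()]; 
        if ex: Q=Q[~((abs(Q[:,0])<.026)&(abs(Q[:,1])<.014))]
        W=np.c_[Q@R.T+[.6118,.1103],np.full(len(Q),.05)];P=by_depth(n,proj(n,W).round(),d);P=P[abs(P[:,2]-.05)<.012];return P
    P=reg(np.linspace(-.038,.038,14),np.linspace(-.027,.027,12));A=np.c_[P[:,:2]-[.612,.11],np.ones(len(P))];print(n,"plate",len(P),np.linalg.lstsq(A,P[:,2],rcond=None)[0].round(4),np.median(P[:,2]))
    P=reg(np.linspace(-.06,.06,14),np.linspace(.045,.055,5),False);print(n,"deck",len(P),np.median(P[:,2]).round(4))
b=np.hstack([cv2.resize(i[w[1]-28:w[1]+28,w[0]-36:w[0]+36],None,fx=5.5,fy=7,interpolation=cv2.INTER_CUBIC) for i,w in((si,u),(to,v))]);cv2.imwrite("pics/s5.png",b)
E
```

```text
12.1333 [0.5518 0.0133 0.176 ] q [ 0.054  0.391  0.023  1.214 -0.057  0.129] F [-1.2  0.9 -1. ] yaw 175.72 z [-0.0083 -0.0578 -0.9983] w 0.00013034264887346451
side plate 73 [-0.0061 -0.0253  0.0513] 0.051359307670009846
side deck 55 0.0504
top plate 0 [0. 0. 0.] nan
top deck 70 0.0484
  return _methods._mean(a, axis=axis, dtype=dtype,
  ret = ret.dtype.type(ret / rcount)
```

View pics/s5.png

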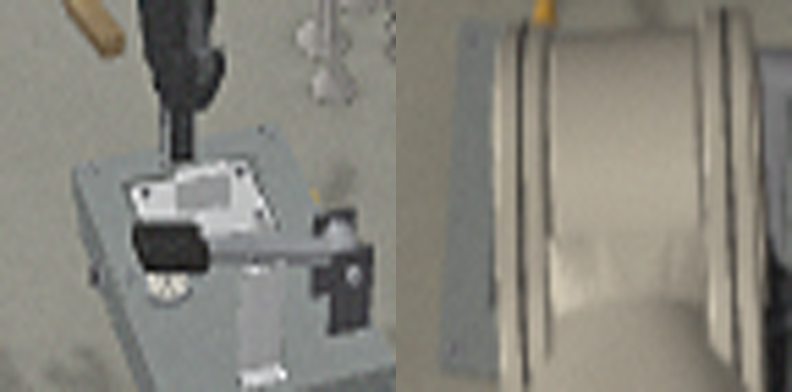

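The side view shows the plate seated in the recess (crop (200,195)), but the depth is too noisy to call it level. I'll clear the view and average several frames.

Request:
apply_moves(
  targets=[
    [[0, -0.8, 0, 0, -1], [0, -0.8, 0, 0, -1], [0, -0.8, 0, 0, -1], [0, -0.8, 0, 0, -1], [0, -0.8, 0, 0, -1], [0, -0.4, 0, 0, -1]],
  ],
)

```text
clock: 12.73
eef_pos: [0.5573, -0.1607, 0.1763]
tool_rot: [0.036, 0.999, -0.028, -0.0]
ft_force: [-0.2, 0.3, -0.1]
grip_width: -0.0001
grasp_force: 0.0
```

```bash
cat > lvl.py <<'E'
from h import *
for n in("side","top"):
    d=np.array([imaging.camera(n)[1] for _ in range(8)]);d[d==0]=np.nan;print(n,"noise",np.nanmedian(np.nanstd(d[:,150:250,200:350],axis=0)));d=np.nanmedian(d,axis=0)
    a=np.radians(-4.3);R=np.array([[np.cos(a),-np.sin(a)],[np.sin(a),np.cos(a)]])
    def z(x0,x1,y0,y1):
        X,Y=np.meshgrid(np.linspace(x0,x1,12),np.linspace(y0,y1,6));W=np.c_[np.c_[X.ravel(),Y.ravel()]@R.T+[.6118,.1103],np.full(72,.05)]
        P=by_depth(n,np.unique(proj(n,W).round(),axis=0),d);return round(float(np.nanmedian(P[:,2]))*1000,2)
    print(n,"plate -y",z(-.036,.036,-.027,-.016),"+y",z(-.036,.036,.014,.026),"-x",z(-.04,-.03,-.026,.026),"+x",z(.03,.04,-.026,.026),
     "deck +y",z(-.06,.06,.043,.056),"deck -y",z(-.03,.05,-.06,-.045),"deck -x",z(-.07,-.06,-.03,.03),"+x",z(.06,.07,-.03,.03))
E
python3 lvl.py
```

```text
side noise 0.0034806905
side plate -y 115.5 +y 64.78 -x 52.53 +x 220.09 deck +y 51.57 deck -y 115.81 deck -x 51.36 +x 269.37
top noise 0.00233297
top plate -y 49.69 +y 49.42 -x 49.34 +x 49.53 deck +y 49.55 deck -y 49.56 deck -x 49.46 +x 49.74
```

The top view, averaged, gives the plate at 49.3–49.7 mm and the deck at 49.5–49.7 mm, so the plate is flush and level. Now I'll go above the lever pad.

Request:
apply_moves(
  targets=[
    [[-0.08, 0.6, 0, 0, -1], [-0.08, 0.8, 0, 0, -1], [-0.1, 0.8, 0, 0, -1], [-0.1, 0.8, 0, 0, -1], [-0.1, 0.7, 0, 0, -1], [0, 0.22, 0, 0, -1], [0, 0, 0, 0, -1], [0, 0, 0, 0, -1]],
  ],
)

```text
clock: 14.2
eef_pos: [0.538, -0.0014, 0.1764]
tool_rot: [0.034, 0.999, -0.028, -0.0]
ft_force: [1.7, 0.2, 0.7]
grip_width: 0.0
grasp_force: 0.0
```

Request:
apply_moves(
  targets=[
    [[0.02, -0.06, -0.4, 0, -1], [0, 0, -0.35, 0, -1], [0, 0, -0.1, 0, -1], [0, 0, -0.1, 0, -1], [0, 0, -0.1, 0, -1], [0, 0, 0, 0, -1]],
  ],
)

```text
clock: 14.7
eef_pos: [0.5385, -0.0048, 0.1343]
tool_rot: [0.035, 0.999, -0.028, -0.001]
ft_force: [-1.8, -1.9, 3.5]
grip_width: 0.0002
grasp_force: 1.8
```

Request:
apply_moves(
  targets=[
    [[0, 0, -0.1, 0, -1], [0, 0, -0.1, 0, -1], [0, 0, -0.1, 0, -1], [0, 0, 0, 0, -1], [0, 0, 0, 0, -1]],
  ],
)

```text
clock: 15.12
eef_pos: [0.5384, -0.0041, 0.1228]
tool_rot: [0.035, 0.999, -0.028, -0.001]
ft_force: [-2.2, -1.8, 5.6]
grip_width: 0.0001
grasp_force: 2.7
```

Request:
apply_moves(
  targets=[
    [[0, 0, -0.07, 0, -1], [0, 0, -0.07, 0, -1], [0, 0, -0.04, 0, -1], [0, 0, 0, 0, -1], [0, 0, 0, 0, -1]],
  ],
)

```text
clock: 15.53
eef_pos: [0.5383, -0.0039, 0.1159]
tool_rot: [0.035, 0.999, -0.028, -0.001]
ft_force: [-3.8, -2.1, 6.0]
grip_width: 0.0001
grasp_force: 3.3
```

```bash
python3 st.py
python3 - <<'E'
from h import *
si,D=imaging.camera("side");u=proj("side",[[.59,-.02,.09]])[0].astype(int)
cv2.imwrite("pics/s6.png",cv2.resize(si[u[1]-28:u[1]+32,u[0]-40:u[0]+40],None,fx=9,fy=9,interpolation=cv2.INTER_CUBIC))
E
```

```text
15.5333 [ 0.5383 -0.0039  0.1159] q [ 0.022  0.412 -0.114  1.05  -0.056  0.092] F [-3.8 -2.1  6. ] yaw 176.0 z [-0.0035 -0.0556 -0.9984] w 0.000121778136452151
```

View pics/s6.png

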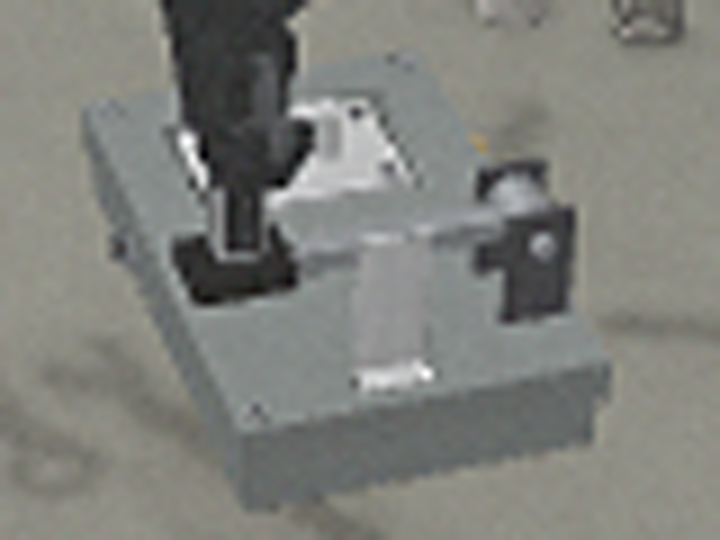

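The lever is down with the fingertips on the pad (crop (240,250)). The pad top is at about 99 mm with about 6–7 N on it, both matching level. I'll trim 0.8 mm and hold.

Request:
apply_moves(
  targets=[
    [[0, 0, -0.02, 0, -1], [0, 0, 0, 0, -1], [0, 0, 0, 0, -1], [0, 0, 0, 0, -1], [0, 0, 0, 0, -1], [0, 0, 0, 0, -1], [0, 0, 0, 0, -1], [0, 0, 0, 0, -1]],
  ],
)

```text
clock: 16.25
eef_pos: [0.5383, -0.0039, 0.1152]
tool_rot: [0.035, 0.999, -0.028, -0.001]
ft_force: [-2.9, -1.1, 6.6]
grip_width: -0.0005
grasp_force: 3.4
```

Request:
apply_moves(
  targets=[
    [[0, 0, 0, 0, -1], [0, 0, 0, 0, -1], [0, 0, 0, 0, -1], [0, 0, 0, 0, -1], [0, 0, 0, 0, -1], [0, 0, 0, 0, -1], [0, 0, 0, 0, -1], [0, 0, 0, 0, -1]],
  ],
)

```text
clock: 16.92
eef_pos: [0.5382, -0.0039, 0.1151]
tool_rot: [0.035, 0.999, -0.028, -0.001]
ft_force: [-3.8, -2.1, 6.7]
grip_width: 0.0001
grasp_force: 3.4
```

Request:
apply_moves(
  targets=[
    [[0, 0, 0, 0, -1], [0, 0, 0, 0, -1], [0, 0, 0, 0, -1], [0, 0, 0, 0, -1], [0, 0, 0, 0, -1], [0, 0, 0, 0, -1], [0, 0, 0, 0, -1], [0, 0, 0, 0, -1]],
  ],
)

```text
clock: 17.58
eef_pos: [0.5383, -0.0039, 0.1152]
tool_rot: [0.035, 0.999, -0.028, -0.001]
ft_force: [-4.5, -1.6, 7.1]
grip_width: -0.0002
grasp_force: 3.4
```

Request:
apply_moves(
  targets=[
    [[0, 0, 0, 0, -1], [0, 0, 0, 0, -1], [0, 0, 0, 0, -1], [0, 0, 0, 0, -1], [0, 0, 0, 0, -1], [0, 0, 0, 0, -1], [0, 0, 0, 0, -1], [0, 0, 0, 0, -1]],
  ],
)

```text
clock: 18.25
eef_pos: [0.5383, -0.004, 0.1152]
tool_rot: [0.035, 0.999, -0.028, -0.001]
ft_force: [-4.4, -0.8, 7.8]
grip_width: -0.0001
grasp_force: 3.4
```

Request:
apply_moves(
  targets=[
    [[0, 0, 0, 0, -1], [0, 0, 0, 0, -1], [0, 0, 0, 0, -1], [0, 0, 0, 0, -1], [0, 0, 0, 0, -1], [0, 0, 0, 0, -1], [0, 0, 0, 0, -1], [0, 0, 0, 0, -1]],
  ],
)

```text
clock: 18.92
eef_pos: [0.5383, -0.0039, 0.1152]
tool_rot: [0.035, 0.999, -0.028, -0.001]
ft_force: [-4.0, -1.5, 7.2]
grip_width: 0.0002
grasp_force: 3.4
```

The lever has held steady at level for over 3 s.

```bash
python3 -c "
from h import *
print(order.job_done())"
```

```text
the job is handed in; nothing more can be done
None
```

I handed the job in at about 19 s: the plate measured flush and level with the deck in the averaged top view, and the lever had been held steady at its level height for over 3 s (about 7 N, judged from pad height and force, not from seeing the pin between the pegs) and is still held.

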